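Shut the vial shaker's pressure plate and pin it

ROBOT

A 6-joint arm with a two-finger parallel gripper is mounted at the origin on the work surface. World frame = base frame: x ahead of the robot, y to its left, z up, the work surface at z = 0. Lengths are in mm, angles in rad, forces in N, time in s.
With the tool pointing down it reaches from about 275 to 875 mm from the base axis. Payload 12.5 kg.
Tool frame: the origin (TCP) lies at the very end of the fingers, on their centre line; the grasp point (between the pads) lies 19 mm behind it (r.tcp_to_grasp is the distance from the TCP to the grasp point, in mm); z points along the fingers, y is the line along which they close (so a half turn about z gives the same grasp; the last joint's range is limited). The gripper opens to 85 mm and grips with 20 to 120 N. Pads are 22 mm wide; open, the fingers measure 114 mm over their backs; the gripper's body (76 mm by 85 mm) begins 54 mm behind the grasp point. The pads swing forward as they close: fully open they stand 13 mm farther back than shut.
Start: joints at [-1.257, 0.351, 1.652, -0, 1.139, -0.085], TCP at [213.589, -506.818, 231.29] pointing down, gripper open.
Joint ranges: [-2.75, 2.75], [-0.79, 2.1], [0.01, 2.65], [-1.57, 4.71], [0.07, 3.14], [-2.87, 2.87]. Speed limits (rad/s): [2.22, 2.22, 2.79, 3.14, 3.14, 3.14].

INTERFACE

Orientations are given as a 3x3 rotation matrix whose columns are the frame's x, y, z axes.
In Python, from workcell import r gives the robot as it stands. The module is installed in compiled form; this text tells all that it offers.
- The arm moves only by the tool send_rows, never from a script. Its argument "motion" is a list of rows, each a list of 7 numbers: the shift along the world's x, y, z in mm, then the turn, a rotation vector about the world's x, y, z in degrees, then the opening, from 0 (shut) to 1 (fully open). A call has 1 to 20 rows; each row shifts and turns the commanded pose from where the row before left it; what a row does not reach is not made up. A row lasts 1/12 s, in which the tool goes at most 41.7 mm and 7.16 degrees, less where a joint would pass 70% of its speed; a pose out of reach is approached as far as the arm can. A call with a gripper value outside its range is refused whole. The fingers move at their own pace and stop on an object; the grip force is fixed at half the most. Time passes only in rows, so rows that do not move let the fingers close. It gives the time, the measured TCP pose, the force, the opening and the grip force at its end, in the units of the state.
- r.read_state(): the state, without advancing time (a new reading comes with each control period).
- r.read_camera(name): name is "side" or "top" or "wrist"; returns (picture, depth): 480x640x3 uint8, red, green, blue; 480x640 float32, mm along the optical axis (not along the pixel's ray), 0 where there is no reading.
- r.camera_model(name): a dict with "fx", "fy", "cx", "cy" (pixels), "pose" (4x4, takes a point from camera to world coordinates); the wrist camera has in their place "mount" (4x4, takes a point from camera to tool coordinates, whose origin is the TCP and whose axes are the flange's). Camera axes: x right, y down, z forward; pixel columns grow to the right and rows downward; lengths in mm; the calibration is good to about 2 mm. The wrist camera is an equidistant fisheye: a pixel r from the principal point sees the ray r / f radians off the axis. A picture is of the moment at which its call begins: read the wrist's pose just before it. camera_model takes no time and is no camera call.
- r.close_job(): hands the job in; it is judged then, once.
The state is a dict: "time": time; "qpos": joint angles; "joint_vel": joint speeds; "joint_torque": joint torques, N m; "eef_pos": TCP position; "ee_rot": TCP orientation; "force": force on the tool from outside, world axes, zero at the start; "torque": the same for the moment, N m; "gripper_width": opening from 0.0 (shut) to 1.0 (fully open); "grip_force": force on a finger pad.
Only numpy, scipy, OpenCV 4.12 (cv2) and the standard library are available. Lean on these libraries where they do the work, as an engineer would, in place of code of your own. Each camera call takes 0.05 s, during which the arm holds its last target. There are 200 camera calls.

TASK

Swing the shaker's hinged blue pressure plate over so that it lies down on the vials, take the red-handled locking pin out of its white stand, and push the pin down through the hole in the plate's orange ear and the hole in the yellow ear below it until its collar has pressed the plate fully shut. The plate is sprung and lifts again when let go, so finish while still holding the pin pressed down with the plate shut. Leave the tip box and the two amber vials on the bench where they are.

Things in the scene. Friction and masses are not known exactly. Their poses are not given: they have to be found in the camera images.
- shaker: White and blue vial shaker, fixed to the bench; housing 200 (its x) x 210 (its y) x 55 mm, on it an aluminium lower half 170 x 150 mm with its top at 96 mm, set with vial caps up to 103 mm. Origin: centre of the underside; z up; the hinge is on its +y side, the yellow ear (56 x 50 mm, 24 mm thick, top at 104 mm, bottom at 80 mm, over the housing's edge) on its -y side.
- ear_hole (a point): Mouth of the upright through hole in the shaker's yellow ear, at the ear's top face, 104 mm above the bench; hole 13.5 mm wide with a small chamfer. The point has the shaker's axes.
- plate (a joint): Angle of the blue pressure plate: 0 fully shut (level), 1.57 upright, up to 1.9 leaning back over the hinge. Starts at 1.15 to 1.75. The stiff hinge holds it above about 1; below that it sinks by itself onto a springy pad and stays ajar at 0.05 to 0.1. Pressing it to 0.02 takes about 6 N at the ear; solid stop near 0.01; let go, it lifts again.
- plate_hinge (a point): Point on the plate's hinge axis, mid-length, 105 mm above the bench. Axes of the plate: x along the hinge axis (the shaker's x), -y from the hinge to the ear, z out of its back face (up when shut, facing away from the vials, to the shaker's +y, when upright).
- plate_back (a point): Point on the back (outer, uppermost when shut) face of the blue plate, 140 mm from the hinge, mid-width: push here to shut it. The plate is 170 mm along the hinge, reaches 150 mm from the hinge, is about 9 mm thick, mass 0.4 kg.
- plate_hole (a point): Mouth of the hole in the plate's orange ear, at its back (upper) face, 175 mm from the hinge; the ear is 56 x 50 mm, 10 mm thick, its end 200 mm from the hinge; hole 13.5 mm wide through it with a small chamfer. With the plate shut it is 116 mm above the bench, straight above ear_hole. Same axes as plate_hinge.
- stand: White block 60 x 60 x 48 mm, fixed to the bench, with a 14 mm upright hole in which the pin stands. Origin: centre of the underside.
- pin: Locking pin, about 0.1 kg, upright in the stand, collar on its top. Origin: the tip; z along the pin to the handle. Steel shank 10 mm diameter, 45 mm long, its lowest 9 mm tapered to 4 mm; steel collar 28 mm diameter (45 to 51 mm from the tip); red round handle 18 mm diameter (51 to 97 mm from the tip). At the start the tip is 3 mm above the bench.
- tip_box: Bystander: white box of yellow pipette tips, 85 x 120 x 59 mm, loose. Origin: centre of the underside.
- vial_a: Bystander: amber glass vial with a white cap, 28 mm diameter, 54 mm tall, loose. Origin: centre of the underside.
- vial_b: Bystander: amber glass vial with a black cap, 28 mm diameter, 54 mm tall, loose. Origin: centre of the underside.
Things that resemble listed ones, but are neither listed nor needed, are in the scene too. Of the things like the pin, leave any that is purple; of the rest the smaller one is meant.

How it is judged:
By the outcome, as a careful person would: the job done as asked, in the order asked, and still so for the second after the job is handed in, while the arm keeps its last pose, push and grip.
It also fails if it takes over 54 s, if anything falls off the work surface, if the arm or the gripper's body presses on something with over 40 N, if the wrist force passes 120 N, or if a joint passes its speed limit or range.

## Working session

There is one attempt and no reset: what is moved stays moved. The work goes in short steps, Python scripts to look and compute and a tool call to move; the robot and the scene stay as the last step left them, time stands still between calls to the robot, and variables do not carry over. Pictures are saved under pics/ and viewed, at most 10 in all, crops included, and the job is handed in when it is done.

Besides the shell and the picture viewer there is one more tool, called after "Emit:" in YAML: its name, and indented under it one key for each argument. send_rows: Moves the arm, as the interface text tells. Its arguments: {"type":"object","properties":{"motion":{"type":"array"}},"required":["motion"]}

```bash
mkdir -p pics
python3 - <<'E'
from workcell import r
import cv2,numpy as np
s=r.read_state();print(s['time'],s['eef_pos'],s['ee_rot'],r.tcp_to_grasp)
for n in('side','top'):
    p,d=r.read_camera(n);np.savez(n+'0.npz',p=p,d=d);cv2.imwrite(f'pics/{n}0.png',p[:,:,::-1])
    m=r.camera_model(n);print(n,m['fx'],m['cx'],m['cy'],np.round(m['pose'],3).tolist())
m=r.camera_model('wrist');print(m)
E
```

```text
0.0 [ 213.50778339 -506.52145     230.75968651] [[ 9.21514975e-01  3.88342652e-01 -3.69028670e-04]
 [ 3.88342819e-01 -9.21514344e-01  1.08114494e-03]
 [ 7.97894810e-05 -1.13960089e-03 -9.99999347e-01]] 18.700000000000003
side 450.3564805960774 319.6677346475185 232.80753574701296 [[-0.635, 0.592, -0.496, 1121.786], [0.773, 0.489, -0.405, 427.247], [0.003, -0.64, -0.768, 883.005], [0.0, 0.0, 0.0, 1.0]]
top 470.3699225980914 320.7300591956509 243.8420705723795 [[-0.014, -0.996, 0.093, 511.246], [-0.999, 0.017, 0.03, -14.437], [-0.031, -0.093, -0.995, 927.208], [0.0, 0.0, 0.0, 1.0]]
{'fx': 371.64829954431775, 'fy': 371.64829954431775, 'cx': 313.19959273423905, 'cy': 240.99844423698562, 'mount': array([[-1.22752160e-03, -9.44894949e-01, -3.27371392e-01,
         8.47341530e+01],
       [ 9.99999139e-01, -1.31161995e-03,  3.61135040e-05,
        -5.48603157e-01],
       [-4.63510317e-04, -3.27371066e-01,  9.44895746e-01,
        -1.43505139e+02],
       [ 0.00000000e+00,  0.00000000e+00,  0.00000000e+00,
         1.00000000e+00]])}
```

View pics/top0.png

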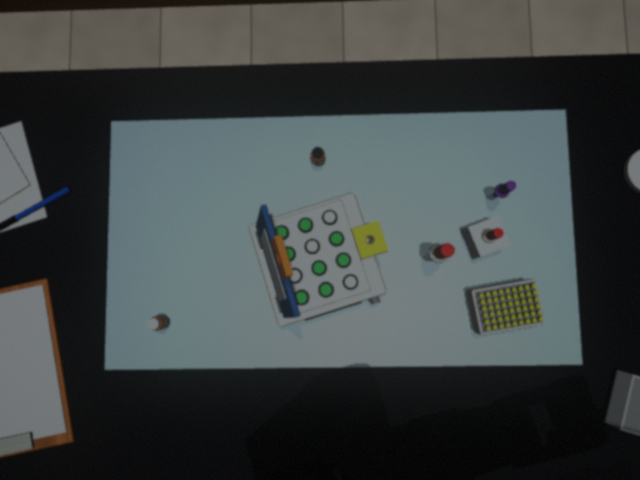

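View pics/side0.png

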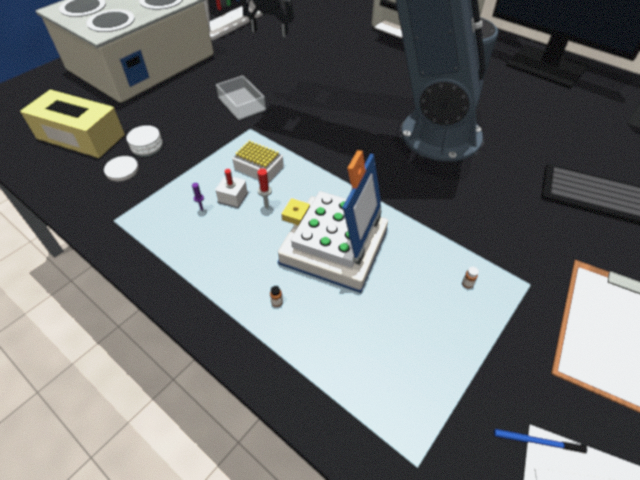

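The top view shows the shaker at (320,258), its yellow ear at (370,240) and the plate near upright with its orange ear at (283,257). There are three pin-like things: red in the white stand (495,234), a larger red one standing free (443,251), and purple (505,188). The red one in the stand fits, since it is the smaller red one and stands in the white block. I'll measure it and confirm in a crop.

```bash
cat > h.py <<'E'
import numpy as np,cv2
from workcell import r
def ray(n,u,v):
    m=r.camera_model(n);P=m['pose'];d=np.array([(u-m['cx'])/m['fx'],(v-m['cy'])/m['fy'],1.]);return P[:3,3],P[:3,:3]@d
def onz(n,u,v,z):
    o,d=ray(n,u,v);return o+d*(z-o[2])/d[2]
def cloud(n,d):
    m=r.camera_model(n);v,u=np.mgrid[:480,:640]
    c=np.stack([(u-m['cx'])/m['fx']*d,(v-m['cy'])/m['fy']*d,d],-1);return c@m['pose'][:3,:3].T+m['pose'][:3,3]
def blobs(p,lo,hi,amin=15):
    h=cv2.cvtColor(p,cv2.COLOR_RGB2HSV);m=cv2.inRange(h,lo,hi);n,l,s,c=cv2.connectedComponentsWithStats(m)
    return [(l==i,s[i],c[i]) for i in range(1,n) if s[i,4]>=amin]
C={'red':((0,130,60),(6,255,255)),'red2':((172,130,60),(180,255,255)),'orange':((7,150,60),(16,255,255)),'yellow':((24,150,60),(34,255,255)),'blue':((105,120,30),(122,255,255)),'green':((55,120,50),(80,255,255)),'purple':((125,80,40),(160,255,255))}
E
python3 - <<'E'
from h import *
np.set_printoptions(precision=1,suppress=True)
for n in('side','top'):
    z=np.load(n+'0.npz');p,d=z['p'],z['d'];W=cloud(n,d)
    for c in C:
        for m,s,ce in blobs(p,*C[c],amin=40 if n=='top' else 25):
            k=m&(d>0);w=W[k]
            if len(w)and abs(w[:,1]).max()<600 and w[:,0].max()<900: print(n,c,s,ce,'med',np.median(w,0),'lo',np.percentile(w,3,0),'hi',np.percentile(w,97,0))
z=np.load('top0.npz');p=z['p']
a=cv2.resize(p[170:350,240:560],None,fx=2.5,fy=2.5,interpolation=cv2.INTER_CUBIC)
cv2.imwrite('pics/c1.png',a[:,:,::-1])
z=np.load('side0.npz');p=z['p']
a=cv2.resize(p[135:295,180:400],None,fx=3.6,fy=3.6,interpolation=cv2.INTER_CUBIC)
cv2.imwrite('pics/c2.png',a[:,:,::-1])
E
```

```text
side red [258 169  10  22 150] [262.9 178.8] med [ 579.6 -196.5  116.3] lo [ 568.6 -208.6   77.1] hi [ 585.8 -191.5  132.4]
side red [225 170   7  15  55] [228.3 176.4] med [ 609.4 -295.6   83.1] lo [ 603.7 -300.9   60.2] hi [ 613.2 -291.8  100.9]
side orange [348 150  17  37 425] [356.2 167.6] med [561.   61.8 284.7] lo [ 245.6 -141.     1. ] hi [584.1  73.4 302.2]
side orange [272 292   9   7  29] [276.3 295.6] med [776.5  24.8  41.4] lo [767.9  16.3  36.9] hi [781.8  28.6  44.9]
side yellow [292 206   8   6  33] [295.4 208.6] med [592.7 -80.3 101.1] lo [588.8 -84.2  89.8] hi [603.  -67.3 103.5]
side yellow [283 214  19  10  72] [291.4 218.2] med [622.6 -64.8  98.8] lo [614. -86.  88.] hi [627.6 -46.2 105. ]
side blue [343 152  38 105 959] [360.6 204.6] med [592.5  87.4 209.8] lo [341.2   2.2   2.1] hi [632.3 117.8 253.1]
side green [317 208   7   6  33] [320.1 211. ] med [565.1 -25.  102.5] lo [559.1 -33.1  97.7] hi [571.  -19.2 104.4]
side green [334 214   8   6  38] [337.8 216.4] med [552.1  16.7 102.2] lo [545.4   9.6  97.3] hi [559.1  23.4 105.7]
side green [310 220   8   6  4
[... 1635 characters left out ...]
8 254  11  12 103] [343.1 259.6] med [559.6 -28.4 104.1] lo [551.1 -37.1 100.8] hi [568.3 -19.6 107.1]
top green [313 262  12  12 109] [318.6 267.5] med [546.3  14.  104.2] lo [539.1   5.7  96.9] hi [556.2  23.  107.4]
top green [320 284  12  12 110] [325.5 289.3] med [509.3   3.1 104.4] lo [500.7  -6.   96.5] hi [518.   11.2 106.8]
top green [296 292  11  11 102] [301. 297.] med [496.1  45.9 104.1] lo [487.4  37.2  99.8] hi [504.7  54.5 107.1]
top purple [506 181  10  10  75] [510.3 185.5] med [ 687.9 -327.1   97.5] lo [ 680.6 -334.4   92.5] hi [ 695.  -319.5  100.1]
top purple [495 185  13  12  79] [499.8 191.9] med [ 683.  -321.3   52.4] lo [ 677.3 -335.8   49. ] hi [ 697.1 -315.2   69.2]
```

View pics/c1.png

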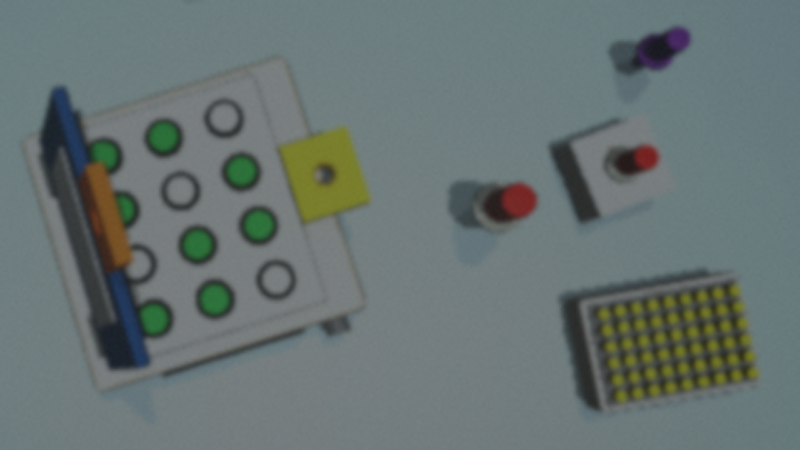

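View pics/c2.png

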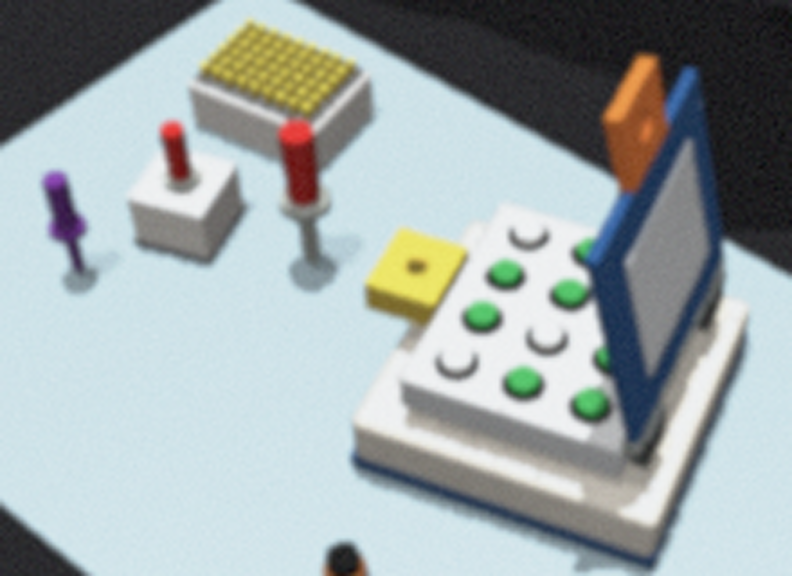

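The crops show the small red pin in the stand at side (228,176), next to the free-standing larger red one and the purple one. The stand pin's top is at z≈101, which matches 3+97, so that is the target. Shaker yaw is ≈17°, ear hole ≈(595,-75), hinge ≈(544,92) and plate ≈1.38 rad. Next I move behind the plate with the fingers shut.

Emit:
send_rows:
  motion:
    - [16, 32, 12, 0, 0, -0.3, 0]
    - [16, 32, 12, 0, 0, -0.3, 0]
    - [16, 32, 12, 0, 0, -0.3, 0]
    - [16, 32, 12, 0, 0, -0.3, 0]
    - [16, 32, 12, 0, 0, -0.3, 0]
    - [16, 32, 12, 0, 0, -0.3, 0]
    - [16, 32, 12, 0, 0, -0.3, 0]
    - [16, 32, 12, 0, 0, -0.3, 0]
    - [16, 32, 12, 0, 0, -0.3, 0]
    - [16, 32, 12, 0, 0, -0.3, 0]
    - [16, 32, 2, 0, 0, -0.3, 0]
    - [16, 32, 2, 0, 0, -0.3, 0]
    - [16, 32, 2, 0, 0, -0.3, 0]
    - [16, 32, 2, 0, 0, -0.3, 0]
    - [16, 32, 0, 0, 0, -0.3, 0]
    - [16, 32, 0, 0, 0, -0.3, 0]
    - [16, 32, 0, 0, 0, -0.3, 0]
    - [16, 32, 0, 0, 0, -0.3, 0]
    - [16, 32, 0, 0, 0, -0.3, 0]
    - [14, 32, 0, 0, 0, -0.3, 0]

```text
time: 1.77
eef_pos: [532.0, 135.0, 358.9]
ee_rot: [[0.957, 0.29, -0.001], [0.29, -0.957, -0.0], [-0.001, -0.0, -1.0]]
force: [1.8, -0.0, -0.4]
gripper_width: 0.003
grip_force: 0.0
```

Emit:
send_rows:
  motion:
    - [0, 0, 0, 0, 0, 0, 0]
    - [0, 0, 0, 0, 0, 0, 0]

```text
time: 1.93
eef_pos: [531.6, 134.4, 358.4]
ee_rot: [[0.956, 0.292, -0.002], [0.292, -0.956, -0.0], [-0.002, -0.0, -1.0]]
force: [-0.8, -0.6, -0.5]
gripper_width: 0.001
grip_force: 0.0
```

Emit:
send_rows:
  motion:
    - [0, 0, -30, 0, 0, 0, 0]
    - [0, 0, -30, 0, 0, 0, 0]
    - [0, 0, -30, 0, 0, 0, 0]
    - [0, 0, -28, 0, 0, 0, 0]
    - [2.9, -9.6, 0, 0, 0, 0, 0]
    - [2.9, -9.6, 0, 0, 0, 0, 0]
    - [2.9, -9.6, 0, 0, 0, 0, 0]
    - [2.9, -9.6, 0, 0, 0, 0, 0]
    - [2.9, -9.6, 0, 0, 0, 0, 0]
    - [2.9, -9.6, 0, 0, 0, 0, 0]
    - [2.9, -9.6, 0, 0, 0, 0, 0]
    - [2.9, -9.6, 0, 0, 0, 0, 0]

```text
time: 2.93
eef_pos: [555.2, 55.3, 241.7]
ee_rot: [[0.957, 0.29, 0.001], [0.29, -0.957, -0.0], [0.001, 0.0, -1.0]]
force: [-0.8, 0.7, 0.3]
gripper_width: -0.003
grip_force: 0.0
```

Emit:
send_rows:
  motion:
    - [2.9, -9.6, -4, 0, 0, 0, 0]
    - [2.9, -9.6, -4, 0, 0, 0, 0]
    - [2.9, -9.6, -4, 0, 0, 0, 0]
    - [2.9, -9.6, -4, 0, 0, 0, 0]
    - [2.9, -9.6, -4, 0, 0, 0, 0]
    - [2.9, -9.6, -4, 0, 0, 0, 0]
    - [0, 0, 0, 0, 0, 0, 0]
    - [0, 0, 0, 0, 0, 0, 0]

```text
time: 3.6
eef_pos: [572.2, -1.7, 217.0]
ee_rot: [[0.957, 0.289, -0.001], [0.289, -0.957, 0.0], [-0.001, -0.0, -1.0]]
force: [0.5, 0.0, -0.2]
gripper_width: 0.003
grip_force: 0.0
```

Run:
```python
from h import *
np.set_printoptions(precision=1,suppress=True)
for n in('side','top'):
    p,d=r.read_camera(n);W=cloud(n,d)
    for c in('orange','blue'):
        for m,s,ce in blobs(p,*C[c],amin=40):
            w=W[m&(d>0)]
            if len(w) and w[:,0].max()<900: print(n,c,s,ce,np.median(w,0),np.percentile(w,3,0),np.percentile(w,97,0))
    if n=='side':cv2.imwrite('pics/s1.png',p[:,:,::-1])
```

```text
side orange [292 169  27  28 382] [305.  182.6] [591.8 -46.5 200.6] [565.3 -67.7 189.6] [617.4 -25.8 212.1]
side blue [   0    0   59   83 3511] [22.9 37.7] [  294.8 -2346.4  -336.9] [  156.3 -2363.2  -488.5] [  469.2 -2329.1  -157.6]
side blue [121  51  27  34 458] [134.8  69.1] [ 453.3 -907.9   82.9] [ 417.3 -913.5   45.1] [ 485.6 -902.3  132.9]
side blue [ 300  172   78   84 1853] [339.4 214.8] [595.1  43.  148. ] [481.7 -22.8 115.7] [652.7 106.7 185.4]
side blue [494 428  71  20 469] [523.9 437.6] [699.  561.3  10.3] [665.9 521.5  -0.9] [722.2 623.2  13.7]
top orange [   0  279   73  171 1160] [ 51.3 372.5] [339.4 537.1   6.7] [216.3 502.1   3. ] [531.1 634.4   9.8]
top blue [ 14 186  57  34 390] [ 45.6 201.1] [694.8 561.5  12.2] [661.  522.2   0.8] [720.2 621.3  16.1]
top blue [ 274  267   89   35 1398] [321.4 287.6] [509.1  -3.5 155.1] [493.1 -50.3 117.6] [541.1  85.6 179.7]
```

Emit:
send_rows:
  motion:
    - [0, 0, 25, 0, 0, 0, 0]
    - [0, 0, 25, 0, 0, 0, 0]
    - [0, 0, 25, 0, 0, 0, 0.3]
    - [2.7, -24.7, 0, 0, 0, 0, 0.6]
    - [2.7, -24.7, 0, 0, 0, 0, 0.6]
    - [2.7, -24.7, 0, 0, 0, 0, 0.6]
    - [2.7, -24.7, 0, 0, 0, 0, 0.6]
    - [2.7, -24.7, 0, 0, 0, 0, 0.6]
    - [2.7, -24.7, 0, 0, 0, 0, 0.6]
    - [2.7, -24.7, 0, 0, 0, 0, 0.6]
    - [2.7, -24.7, -15, 0, 0, 0, 0.6]
    - [2.7, -24.7, -15, 0, 0, 0, 0.6]
    - [2.7, -24.7, -15, 0, 0, 0, 0.6]
    - [2.7, -24.7, -15, 0, 0, 0, 0.6]
    - [2.7, -24.7, -15, 0, 0, 0, 0.6]
    - [0, 0, -15, 0, 0, 0, 0.6]
    - [0, 0, 0, 0, 0, 0, 0.6]
    - [0, 0, 0, 0, 0, 0, 0.6]

```text
time: 5.2
eef_pos: [604.5, -297.0, 202.1]
ee_rot: [[0.957, 0.29, -0.001], [0.29, -0.957, 0.001], [-0.001, -0.001, -1.0]]
force: [0.7, -0.3, -0.3]
gripper_width: 0.602
grip_force: 0.0
```

```bash
cat >> h.py <<'E'
def wray(s,u,v):
    m=r.camera_model('wrist');x,y=(u-m['cx'])/m['fx'],(v-m['cy'])/m['fy'];t=np.hypot(x,y);k=np.sinc(t/np.pi)
    d=np.array([x*k,y*k,np.cos(t)]);R=np.array(s['ee_rot']);M=m['mount']
    return np.array(s['eef_pos'])+R@M[:3,3],R@M[:3,:3]@d
def wonz(s,u,v,z):
    o,d=wray(s,u,v);return o+d*(z-o[2])/d[2]
E
python3 - <<'E'
from h import *
np.set_printoptions(precision=1,suppress=True)
s=r.read_state();p,d=r.read_camera('wrist');np.savez('w1.npz',p=p,d=d);cv2.imwrite('pics/w1.png',p[:,:,::-1])
print(s['time'],s['eef_pos'])
for c in('red','red2','yellow','orange'):
  for m,st,ce in blobs(p,*C[c],amin=100):
    print(c,st,ce,wonz(s,*ce,100),wonz(s,*ce,116+13))
p,d=r.read_camera('top');np.savez('top1.npz',p=p,d=d);W=cloud('top',d)
for c in('orange','yellow','red'):
  for m,st,ce in blobs(p,*C[c],amin=40):
    w=W[m&(d>0)]
    if len(w) and abs(w[:,1]).max()<500: print('top',c,st,ce,np.median(w,0),np.percentile(w,3,0),np.percentile(w,97,0),onz('top',*ce,129))
E
```

```text
5.2 [ 604.5 -297.   202.1]
red [308 233  23  21 355] [319.3 243.2] [ 603.6 -301.1  100. ] [ 613.2 -297.6  129. ]
red [ 275  264   64   36 1439] [306.9 281.8] [ 572.3 -301.2  100. ] [ 585.7 -297.7  129. ]
orange [  10  138   59   77 3603] [ 39.1 177.4] [591.8 -67.2 100. ] [602.9 -91.4 129. ]
top yellow [506 293  19   6  47] [515.9 295.6] [ 492.2 -338.7   59.9] [ 488.5 -353.8   53.8] [ 502.4 -179.2  506.8] [ 494.1 -314.6  129. ]
top red [478 269  30  11 286] [492.6 273.7] [ 533.2 -312.1   26.6] [ 525.3 -338.1   21.4] [ 542.6 -286.    31.3] [ 531.1 -278.   129. ]
```

View pics/w1.png

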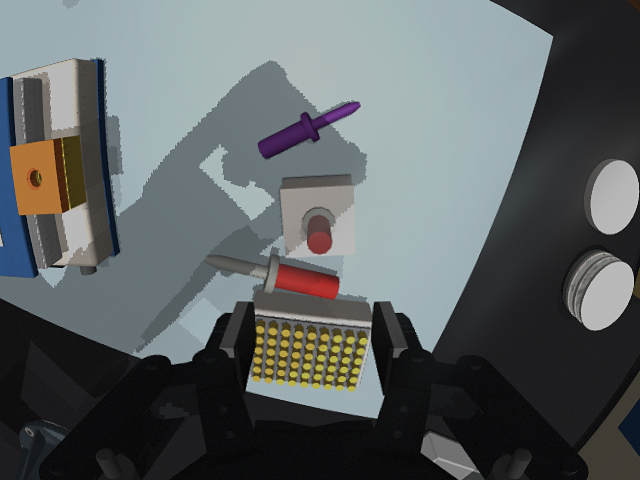

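The wrist view shows the small red pin upright in the stand, handle top at (319,243). The spare large red one (307,282) and the purple one (309,128) have toppled. I never touched them. The plate is down, with the orange ear hole at (36,178). Handle centre is ≈(603.5,-300.5), agreed by both views, so I'm grasping.

Emit:
send_rows:
  motion:
    - [-1, -3.5, -22, 0, 0, 0, 0.6]
    - [0, 0, -24, 0, 0, 0, 0.6]
    - [0, 0, -24, 0, 0, 0, 0.6]
    - [0, 0, -24, 0, 0, 0, 0.6]
    - [0, 0, -24, 0, 0, 0, 0.6]
    - [0, 0, -14, 0, 0, 0, 0.6]
    - [0, 0, -10, 0, 0, 0, 0.6]
    - [0, 0, 0, 0, 0, 0, 0.6]
    - [0, 0, 0, 0, 0, 0, 0]
    - [0, 0, 0, 0, 0, 0, 0]
    - [0, 0, 0, 0, 0, 0, 0]
    - [0, 0, 0, 0, 0, 0, 0]
    - [0, 0, 0, 0, 0, 0, 0]
    - [0, 0, 0, 0, 0, 0, 0]

```text
time: 6.47
eef_pos: [604.4, -301.5, 62.0]
ee_rot: [[0.957, 0.29, 0.002], [0.29, -0.957, -0.001], [0.002, 0.002, -1.0]]
force: [-1.0, 1.0, 6.7]
gripper_width: 0.194
grip_force: 58.3
```

Emit:
send_rows:
  motion:
    - [0, 0, 10, 0, 0, 0, 0]
    - [0, 0, 25, 0, 0, 0, 0]
    - [0, 0, 25, 0, 0, 0, 0]
    - [0, 0, 25, 0, 0, 0, 0]
    - [0, 0, 25, 0, 0, 0, 0]
    - [0, 0, 25, 0, 0, 0, 0]
    - [0, 0, 25, 0, 0, 0, 0]
    - [-0.9, 22.6, 10, 0, 0, 0, 0]
    - [-0.9, 22.6, 0, 0, 0, 0, 0]
    - [-0.9, 22.6, 0, 0, 0, 0, 0]
    - [-0.9, 22.6, 0, 0, 0, 0, 0]
    - [-0.9, 22.6, 0, 0, 0, 0, 0]
    - [-0.9, 22.6, 0, 0, 0, 0, 0]
    - [-0.9, 22.6, 0, 0, 0, 0, 0]
    - [-0.9, 22.6, 0, 0, 0, 0, 0]
    - [-0.9, 22.6, 0, 0, 0, 0, 0]
    - [-0.9, 22.6, 0, 0, 0, 0, 0]
    - [0, 0, 0, 0, 0, 0, 0]
    - [0, 0, 0, 0, 0, 0, 0]

```text
time: 8.05
eef_pos: [594.6, -74.4, 231.1]
ee_rot: [[0.957, 0.291, 0.001], [0.291, -0.957, -0.0], [0.001, 0.0, -1.0]]
force: [-0.0, 0.2, -0.5]
gripper_width: 0.196
grip_force: 59.1
```

Run:
```python
from h import *
np.set_printoptions(precision=1,suppress=True)
s=r.read_state();p,d=r.read_camera('wrist');np.savez('w2.npz',p=p,d=d)
a=cv2.resize(p[150:350,190:430],None,fx=3,fy=3,interpolation=cv2.INTER_CUBIC);cv2.imwrite('pics/w2.png',a[:,:,::-1])
print(s['time'],s['eef_pos'],s['force'])
for c in('red','orange'):
  for m,st,ce in blobs(p,*C[c],amin=100): print(c,st,ce,np.median(d[m]))
W=None
p,d=r.read_camera('side');np.savez('side2.npz',p=p,d=d);W=cloud('side',d)
for m,st,ce in blobs(p,*C['orange'],amin=60):
    w=W[m&(d>0)];print('side',st,ce,np.median(w,0),np.percentile(w,3,0),np.percentile(w,97,0))
```

```text
8.05 [594.6 -74.4 231.1] [-0.   0.2 -0.5]
red [ 290  293   48   94 3381] [313.1 342.5] 129.87624
red [473 299  38  24 600] [491.8 311.4] 398.16907
orange [259   0  31  15 154] [274.7   8.2] 280.75256
orange [ 281  194   68   75 3532] [309.5 234.4] 272.177
side [283 197  25  22 345] [294.6 206.9] [602.9 -72.6 115.5] [575.1 -94.6 106.8] [626.1 -49.3 118.6]
```

View pics/w2.png

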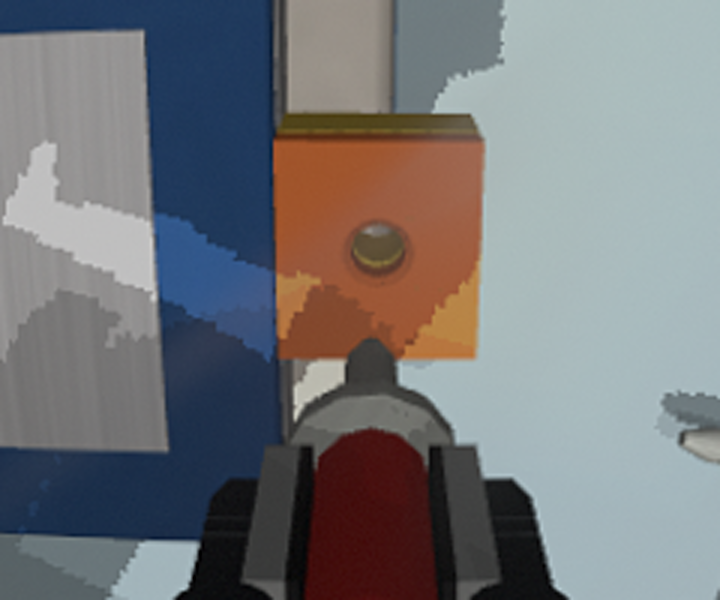

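The crop shows the orange ear hole at crop (379,251), which is full-frame (316.3,233.6). The pin tip is at crop (372,342), full-frame (314,264).

Run:
```python
from h import *
np.set_printoptions(precision=2,suppress=True)
s=r.read_state();z=np.load('w2.npz');p,d=z['p'],z['d'];m=r.camera_model('wrist')
def pt(u,v):
    o,dd=wray(s,u,v);ax=np.array(s['ee_rot'])@m['mount'][:3,2];return o+dd*np.median(d[v-1:v+2,u-1:u+2])/(dd@ax)
R=np.array(s['ee_rot'])
for u,v in[(290,205),(340,205),(290,232),(340,232),(316,215),(316,252),(290,240)]: print(u,v,pt(u,v),R.T@(pt(u,v)-s['eef_pos']))
for zz in(116,125,130): q=wonz(s,316.3,233.6,zz);print(zz,q,'tool',R.T@(q-s['eef_pos']))
q=wonz(s,314,264.5,s['eef_pos'][2]-59);print('tip',q,'tool',R.T@(q-s['eef_pos']))
```

```text
290 205 [611.28 -52.91 116.27] [ 22.52 -17.09 114.49]
340 205 [621.63 -87.06 116.47] [ 22.53  18.6  114.31]
290 232 [591.74 -58.4  116.12] [  2.23 -17.49 114.64]
340 232 [602.45 -93.26 116.76] [  2.38  18.98 114.01]
316 215 [609.59 -72.81 116.52] [ 15.13   1.48 114.25]
316 252 [582.51 -81.04 116.74] [-13.16   1.51 114.02]
290 240 [585.74 -60.07 115.97] [ -4.   -17.63 114.78]
116 [596.06 -77.16 116.  ] tool [  0.93   1.71 114.76]
125 [598.82 -76.23 125.  ] tool [  3.84   1.63 105.76]
130 [600.36 -75.72 130.  ] tool [  5.46   1.59 100.76]
tip [594.47 -75.71 171.76] tool [-0.16 -0.1  59.  ]
```

The ear top is at z≈116, so the plate is nearly shut already. The hole is (+1.6,-1.5) mm from the tip. I'll align and lower the pin.

Emit:
send_rows:
  motion:
    - [0.8, -0.8, 0, 0, 0, 0, 0]
    - [0.8, -0.7, -10, 0, 0, 0, 0]
    - [0, 0, -14, 0, 0, 0, 0]
    - [0, 0, -14, 0, 0, 0, 0]
    - [0, 0, -10, 0, 0, 0, 0]
    - [0, 0, -4, 0, 0, 0, 0]
    - [0, 0, -3, 0, 0, 0, 0]
    - [0, 0, -3, 0, 0, 0, 0]
    - [0, 0, -3, 0, 0, 0, 0]
    - [0, 0, 0, 0, 0, 0, 0]

```text
time: 8.98
eef_pos: [596.2, -76.7, 169.1]
ee_rot: [[0.957, 0.29, -0.0], [0.29, -0.957, 0.0], [-0.0, -0.0, -1.0]]
force: [0.6, -0.2, -1.0]
gripper_width: 0.19
grip_force: 59.1
```

Emit:
send_rows:
  motion:
    - [0, 0, -3, 0, 0, 0, 0]
    - [0, 0, -3, 0, 0, 0, 0]
    - [0, 0, -3, 0, 0, 0, 0]
    - [0, 0, -3, 0, 0, 0, 0]
    - [0, 0, -3, 0, 0, 0, 0]
    - [0, 0, -3, 0, 0, 0, 0]
    - [0, 0, 0, 0, 0, 0, 0]

```text
time: 9.57
eef_pos: [595.9, -76.5, 150.6]
ee_rot: [[0.957, 0.29, -0.001], [0.29, -0.957, 0.0], [-0.001, -0.0, -1.0]]
force: [0.8, 0.4, -1.6]
gripper_width: 0.196
grip_force: 59.1
```

Emit:
send_rows:
  motion:
    - [0, 0, -4, 0, 0, 0, 0]
    - [0, 0, -4, 0, 0, 0, 0]
    - [0, 0, -4, 0, 0, 0, 0]
    - [0, 0, -3, 0, 0, 0, 0]
    - [0, 0, -2, 0, 0, 0, 0]
    - [0, 0, -2, 0, 0, 0, 0]
    - [0, 0, 0, 0, 0, 0, 0]

```text
time: 10.15
eef_pos: [596.0, -76.6, 131.9]
ee_rot: [[0.957, 0.29, -0.001], [0.29, -0.957, 0.0], [-0.0, -0.0, -1.0]]
force: [0.7, -0.3, -1.3]
gripper_width: 0.194
grip_force: 59.1
```

Emit:
send_rows:
  motion:
    - [0, 0, -1, 0, 0, 0, 0]
    - [0, 0, -1, 0, 0, 0, 0]
    - [0, 0, 0, 0, 0, 0, 0]

```text
time: 10.4
eef_pos: [596.2, -76.6, 130.2]
ee_rot: [[0.957, 0.29, -0.0], [0.29, -0.957, 0.0], [-0.0, -0.0, -1.0]]
force: [0.3, 0.0, -0.4]
gripper_width: 0.19
grip_force: 59.1
```

Emit:
send_rows:
  motion:
    - [0, 0, -1, 0, 0, 0, 0]
    - [0, 0, -1, 0, 0, 0, 0]
    - [0, 0, 0, 0, 0, 0, 0]

```text
time: 10.65
eef_pos: [596.4, -76.7, 129.9]
ee_rot: [[0.957, 0.29, 0.001], [0.29, -0.957, -0.0], [0.001, 0.0, -1.0]]
force: [-6.2, -0.0, 13.4]
gripper_width: 0.195
grip_force: 60.8
```

Emit:
send_rows:
  motion:
    - [0, 0, -1, 0, 0, 0, 0]
    - [0, 0, 0, 0, 0, 0, 0]
    - [0, 0, 0, 0, 0, 0, 0]
    - [0, 0, 0, 0, 0, 0, 0]

```text
time: 10.98
eef_pos: [596.5, -76.6, 129.8]
ee_rot: [[0.957, 0.29, 0.001], [0.29, -0.957, -0.0], [0.001, 0.001, -1.0]]
force: [-9.5, 2.5, 22.2]
gripper_width: 0.192
grip_force: 61.7
```

Run:
```python
from h import *
np.set_printoptions(precision=1,suppress=True)
s=r.read_state();print(s['time'],s['eef_pos'],s['force'])
p,d=r.read_camera('side');W=cloud('side',d)
for c in('orange','blue'):
  for m,st,ce in blobs(p,*C[c],amin=60):
    w=W[m&(d>0)]
    if abs(w[:,1]).max()<200:print('side',c,st,ce,np.median(w,0),np.percentile(w,[3,97],0))
m=cv2.inRange(cv2.cvtColor(p,cv2.COLOR_RGB2HSV),*C['blue'])>0
w=W[m&(d>0)];w=w[(abs(w[:,1]-20)<130)&(abs(w[:,0]-560)<130)&(w[:,2]>100)]
A=np.c_[w[:,:2]-w[:,:2].mean(0),np.ones(len(w))];k,*_=np.linalg.lstsq(A,w[:,2],rcond=None);print(len(w),k,'slope to ear',k[0]*.292-k[1]*.956)
a=cv2.resize(p[130:290,230:430],None,fx=3.5,fy=3.5,interpolation=cv2.INTER_CUBIC);cv2.imwrite('pics/s3.png',a[:,:,::-1])
```

```text
10.9833 [596.5 -76.6 129.8] [-9.5  2.5 22.2]
side orange [283 200  25  19 210] [294.7 209.7] [613.7 -63.2 115.3] [[574.4 -89.8 107.3]
 [627.2 -47.6 118.6]]
side blue [ 292  188   85   68 1854] [335.1 223.2] [589.9  39.1 114.7] [[484.8 -53.3 111.8]
 [656.8 103.  117.5]]
1847 [ -0.    0.  114.7] slope to ear -0.0011466784422260183
```

View pics/s3.png

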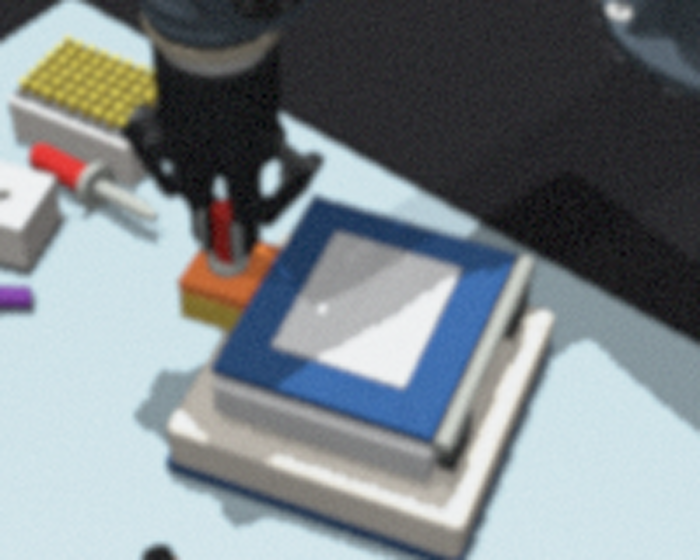

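The plate is level (slope ≈0.00) at z≈115. The collar is seated on the orange ear (crop (228,262)) with the pin through both ears, pressing at 22 N. I'm handing in.

```bash
python3 -c "
from workcell import r
print(r.close_job())"
```

```text
the job is handed in; nothing more can be done
None
```

The job is handed in at about 11 s: the plate measured level, and the gripper is holding the pin through both ears at about 22 N. The tip box and amber vials were not touched, though I did not re-measure their positions. The spare red and purple pins toppled during the run; my fingers were never near them.

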